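# Sort the loose jigsaw pieces into their trays

## Robot

A 7-joint arm with a two-finger parallel gripper is mounted at the origin on the work surface. World frame = base frame: x ahead of the robot, y to its left, z up, the work surface at z = 0. Lengths are in m, angles in rad, forces in N, time in s.
With the tool pointing down it reaches from about 0.4 to 0.9 m from the base axis. Payload 5.6 kg.
Tool frame: the origin (TCP) lies midway between the tips of the shut fingers; the grasp point (between the pads) lies 19 mm behind it; z points along the fingers, y is the line along which they close (so a half turn about z gives the same grasp; the last joint's range is limited). The gripper opens to 92 mm and grips with 3 to 60 N. Pads are 20 mm wide; open, the fingers measure 128 mm over their backs; the gripper's body (75 mm by 189 mm) begins 69 mm behind the grasp point.
Start: joints at [-0.043, 0.468, -0.012, 1.603, 0.006, 1.071, -0.056], TCP at [0.65, -0, 0.215] pointing down, gripper open.
Joint ranges: [-2.53, 2.53], [-0.31, 2.02], [-1.57, 1.55], [0.28, 2.44], [-1.29, 4.43], [0.15, 1.84], [-2.92, 2.92]. Speed limits (rad/s): [2.57, 2.57, 3.14, 3.14, 3.14, 3.14, 3.14].

## Interface

Orientations are given as a 3x3 rotation matrix whose columns are the frame's x, y, z axes.
In Python, from station import env, vision, inverse_kinematics gives the robot as it stands (env), with the cameras (vision) and the kinematics as plain functions. Calls block until the motion is done:
- env.reach(position, orientation): joint-space move of the TCP to a pose.
- env.movel(position, frame=None, rate=0.15): straight line of the TCP; frame=None keeps the orientation; rate is the mean speed in m/s.
- env.goto_joints(angles): joint-space move.
- env.release() and env.grasp(squeeze=None): open the fingers fully, or close them until they stop; squeeze is the grip in N (None keeps the last).
- env.pause(seconds).
- inverse_kinematics(position, orientation): joint angles nearest the present ones, or None.
- vision.read_camera(name): name is "scene" or "side" or "wrist"; returns (picture, depth): 480x640x3 uint8, red, green, blue; 480x640 float32, m along the optical axis (not along the pixel's ray), 0 where there is no reading.
- vision.camera_info(name): a dict with "intrinsics" (3x3 intrinsics, pixels), "dist_coeffs" ([k1, k2, p1, p2, k3] as OpenCV has them; the pictures are not rectified), "eye" and "rotation" of the camera in the world; the wrist camera has in their place "T_tool_cam" (4x4, takes a point from camera to tool coordinates, whose origin is the TCP and whose axes are the flange's). Camera axes: x right, y up, looking along -z (the intrinsics and any distortion apply to the point x, -y, -z); pixel columns grow to the right and rows downward; lengths in m; the calibration is good to about 2 mm. A picture is of the moment at which its call begins: read the wrist's pose just before it. camera_info takes no time and is no camera call.
A pose or a line that the arm cannot do raises env.PlanningError and nothing moves.
- env.finish_job(): hands the job in; it is judged then, once.
Readings, each from a call of its own:
- env.read_t(): time.
- env.read_joint_positions(): joint angles.
- env.read_joint_velocities(): joint speeds.
- env.read_tau(): joint torques, N m.
- env.read_ee_pos(): TCP position.
- env.read_tcp_rot(): TCP orientation.
- env.read_wrist_force(): force on the tool from outside, world axes, zero at the start.
- env.read_moment(): the same for the moment, N m.
- env.read_gripper_width(): finger opening in m.
- env.read_grasp_force(): force on a finger pad.
Only numpy, scipy, OpenCV 4.12 (cv2) and the standard library are available. Lean on these libraries where they do the work, as an engineer would, in place of code of your own. Each camera call takes 0.05 s, during which the arm holds its last target. There are 200 camera calls.

## Task

Four blank jigsaw pieces lie loose on the table between the robot and the four sorting trays: a corner piece, an edge piece, an inner piece and a curved ring piece. Put each into the tray that already holds pieces of its kind, lying flat on the felt, face up, beside the ones already there and not on top of them or on the rim. Set the pieces down rather than dropping them, and leave the loupe and the little tin standing where they are.

Things in the scene. Friction and masses are not known exactly. Their poses are not given: they have to be found in the camera images.
- corner_piece: Loose corner piece of a blank jumbo jigsaw: a 60 (x) by 50 (y) mm rectangle with no knobs; -x and -y sides straight, a round socket (mouth 10 mm, 15 deep) in the middle of the +x and +y sides. White painted wood 12 mm thick, 30 g, flat on the table, face up. Origin: centre of the underside, z up. Grip from above across y, 50 mm wide.
- edge_piece: Loose edge piece: body 60 (x) by 50 (y) mm; -x side straight, one round knob (16 mm across, sticks out 15 mm) on the +x side, a socket (mouth 10 mm) in the middle of both y sides. White painted wood 12 mm thick, 30 g, flat on the table, face up. Origin: centre of the underside, z up. Grip from above across y, 50 mm wide.
- inner_piece: Loose inner piece: body 60 (x) by 50 (y) mm; a round knob (16 mm across, sticks out 15 mm) on both x sides, so 89 mm long, and a socket (mouth 10 mm) in the middle of both y sides. White painted wood 12 mm thick, 30 g, flat on the table, face up. Origin: centre of the underside, z up. Grip from above across y, 50 mm wide.
- ring_piece: Loose curved piece, a 32 degree sector of a ring of radii 100 and 150 mm, convex side to +y, knob at the +x end, socket in the -x end; spans x -42 to 49, y -29 to 25 mm. White painted wood 12 mm thick, 30 g, flat on the table, face up. Origin: centre of the underside, z up. Grip from above across y, 51 mm wide at the middle.
- corner_tray: Tray for corner pieces: wood, 200 (x) by 130 (y) mm, rim 5 mm thick, 16 high, grey felt floor 4 mm above the table; fixed. At its +x end (x 38 to 88 mm) lie two white corner pieces (no knobs), one on the other, fixed, top 28 mm above the table. Floor free at x -95 to 38, y -60 to 60 mm. Origin: centre of its underside, on the table; z up, +x away from the robot.
- edge_tray: Tray for edge pieces: wood, 200 (x) by 130 (y) mm, rim 5 mm thick, 16 high, grey felt floor 4 mm above the table; fixed. At its +x end (x 38 to 88 mm) lie two white edge pieces (one knob, to +y), one on the other, fixed, top 28 mm above the table. Floor free at x -95 to 38, y -60 to 60 mm. Origin: centre of its underside, on the table; z up, +x away from the robot.
- inner_tray: Tray for inner pieces: wood, 200 (x) by 130 (y) mm, rim 5 mm thick, 16 high, grey felt floor 4 mm above the table; fixed. At its +x end (x 38 to 88 mm) lie two white inner pieces (knobs at both ends), one on the other, fixed, top 28 mm above the table. Floor free at x -95 to 38, y -60 to 60 mm. Origin: centre of its underside, on the table; z up, +x away from the robot.
- ring_tray: Tray for ring pieces: wood, 200 (x) by 130 (y) mm, rim 5 mm thick, 16 high, grey felt floor 4 mm above the table; fixed. At its +x end (x 38 to 92 mm) lie two white curved pieces (convex to -x), one on the other, fixed, top 28 mm above the table. Floor free at x -95 to 38, y -60 to 60 mm. Origin: centre of its underside, on the table; z up, +x away from the robot.
- loupe: Folding loupe with dark steel frame, 36 by 30 mm, 39 mm high, 60 g, standing loose among the pieces; a bystander. Origin: centre of its underside.
- pin_tin: Small round metal tin with brass lid, 33 mm across, 24 mm high, 50 g, standing loose among the pieces; a bystander. Origin: centre of its underside.

How it is judged:
At the end, for the whole second after the job is handed in: Each of the four pieces lies in the tray of its own kind, face up and flat on the felt (within 0.1 rad, its underside less than 4 mm above the felt), its centre on the free part of the floor (x -95 to +40 mm, y -60 to +60 mm in the tray's frame), released and at rest (x of corner_piece in the frame of corner_tray between -0.095 and 0.04 m and y of corner_piece in the frame of corner_tray between -0.06 and 0.06 m and z of corner_piece in the frame of corner_tray below 0.008 m and angle between each of corner_piece, edge_piece, inner_piece, ring_piece's own z axis and vertical below 0.1 rad and linear speed of each of corner_piece, edge_piece, inner_piece, ring_piece below 0.01 m/s and angular speed of each of corner_piece, edge_piece, inner_piece, ring_piece below 0.1 rad/s and x of edge_piece in the frame of edge_tray between -0.095 and 0.04 m and y of edge_piece in the frame of edge_tray between -0.06 and 0.06 m and z of edge_piece in the frame of edge_tray below 0.008 m and x of inner_piece in the frame of inner_tray between -0.095 and 0.04 m and y of inner_piece in the frame of inner_tray between -0.06 and 0.06 m and z of inner_piece in the frame of inner_tray below 0.008 m and x of ring_piece in the frame of ring_tray between -0.095 and 0.04 m and y of ring_piece in the frame of ring_tray between -0.06 and 0.06 m and z of ring_piece in the frame of ring_tray below 0.008 m); the robot touches nothing.
It fails at once if the loupe is knocked over or pushed more than 25 mm from its place (distance of loupe from where it was at the start of the episode above 0.025 m or angle between loupe's own z axis and vertical above 0.5 rad).
It fails at once if the little tin is knocked over or pushed more than 25 mm from its place (distance of pin_tin from where it was at the start of the episode above 0.025 m or angle between pin_tin's own z axis and vertical above 0.5 rad).
It fails at once if a piece is let fall: it is more than 35 mm above the table and nothing holds it ((height (world z) of corner_piece above 0.035 m and contact force between corner_piece and anything else below 0.01 N) or (height (world z) of edge_piece above 0.035 m and contact force between edge_piece and anything else below 0.01 N) or (height (world z) of inner_piece above 0.035 m and contact force between inner_piece and anything else below 0.01 N) or (height (world z) of ring_piece above 0.035 m and contact force between ring_piece and anything else below 0.01 N)).
It also fails if it takes over 93 s, if anything falls off the work surface, if the arm or the gripper's body presses on something with over 40 N, if the wrist force passes 120 N, or if a joint passes its speed limit or range.

## Working session

There is one attempt and no reset: what is moved stays moved. The work goes in short steps, each a Python script; the robot and the scene stay as the last script left them, time stands still between calls to the robot, and variables do not carry over. Pictures are saved under pics/ and viewed, at most 14 in all, crops included, and the job is handed in when it is done.

```bash
ls; mkdir -p pics
python3 - <<'E'
from station import env, vision, inverse_kinematics
import cv2, numpy as np
for n in ["scene","side","wrist"]:
    p,d=vision.read_camera(n); cv2.imwrite(f"pics/{n}0.png",p[:,:,::-1]); np.savez(f"pics/{n}0.npz",p=p,d=d)
    i=vision.camera_info(n); print(n,{k:np.round(v,4).tolist() for k,v in i.items()}, (d>0).mean())
print(env.read_ee_pos(),env.read_tcp_rot(),env.read_t())
E
```

```text
pics
station.py
scene {'intrinsics': [[522.5339, 0.0, 329.2295], [0.0, 522.5339, 250.0339], [0.0, 0.0, 1.0]], 'dist_coeffs': [-0.0456, 0.0, 0.0, 0.0, 0.0], 'eye': [0.804, -0.4683, 0.7544], 'rotation': [[0.885, -0.3739, 0.2775], [0.4656, 0.7134, -0.5237], [-0.0021, 0.5927, 0.8054]]} 0.9959993489583333
side {'intrinsics': [[481.0041, 0.0, 319.4957], [0.0, 481.0041, 240.383], [0.0, 0.0, 1.0]], 'dist_coeffs': [-0.1036, 0.0, 0.0, 0.0, 0.0], 'eye': [0.2338, -0.6052, 0.8362], 'rotation': [[0.8821, 0.3737, -0.2868], [-0.4707, 0.6738, -0.5696], [-0.0196, 0.6375, 0.7702]]} 0.99599609375
wrist {'intrinsics': [[381.6946, 0.0, 321.63], [0.0, 381.6946, 243.9094], [0.0, 0.0, 1.0]], 'dist_coeffs': [-0.0425, 0.0, 0.0, 0.0, 0.0], 'T_tool_cam': [[0.0003, 0.9687, 0.2483, 0.0695], [1.0, -0.0004, 0.0004, -0.0003], [0.0005, 0.2483, -0.9687, -0.1705], [0.0, 0.0, 0.0, 1.0]]} 0.9958561197916667
[ 6.49552122e-01 -7.66394384e-05  2.13849832e-01] [[ 6.64177579e-05  9.99999094e-01 -1.34417794e-03]
 [ 9.99999991e-01 -6.65724311e-05 -1.15024521e-04]
 [-1.15113902e-04 -1.34417029e-03 -9.99999090e-01]] 0.15
```

View images.

View pics/scene0.png

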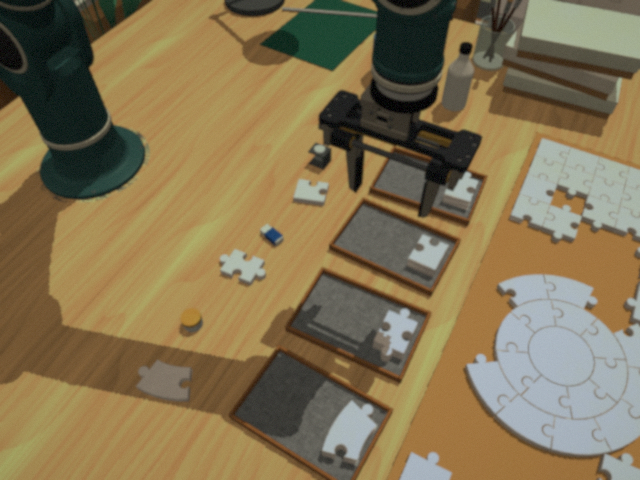

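View pics/side0.png

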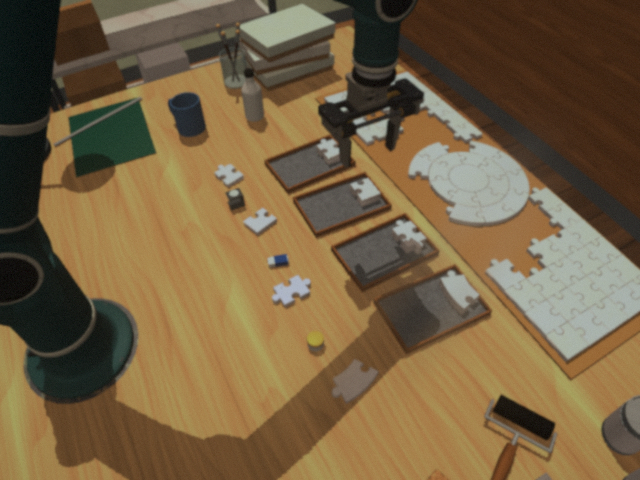

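View pics/wrist0.png

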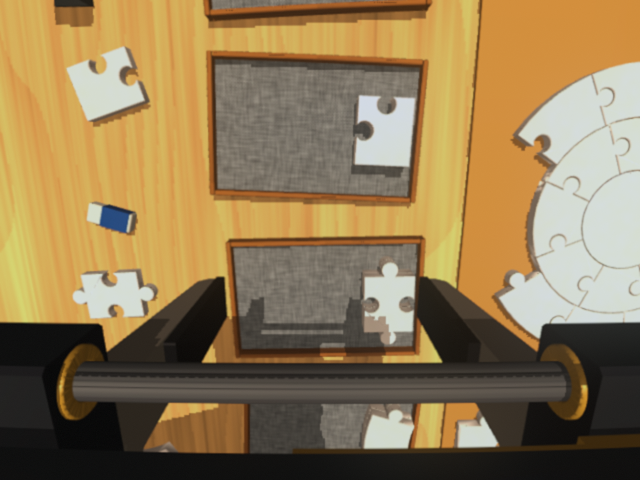

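```bash
cat > h.py <<'E'
from station import env, vision, inverse_kinematics
import cv2, numpy as np
def R(yaw):  # tool down, tool y (closing line) along world angle yaw
    c,s=np.cos(yaw),np.sin(yaw); y=np.array([c,s,0]); z=np.array([0,0,-1.]); return np.stack([np.cross(y,z),y,z],1)
def shot(name,tag):
    p0,R0=env.read_ee_pos(),env.read_tcp_rot(); p,d=vision.read_camera(name); i=vision.camera_info(name)
    if name=="wrist":
        T=np.array(i["T_tool_cam"]); eye=p0+R0@T[:3,3]; rot=R0@T[:3,:3]
    else: eye,rot=np.array(i["eye"]),np.array(i["rotation"])
    np.savez(f"pics/{tag}.npz",p=p,d=d,eye=eye,rot=rot,K=i["intrinsics"],D=i["dist_coeffs"])
    cv2.imwrite(f"pics/{tag}.png",np.ascontiguousarray(p[:,:,::-1])); return np.load(f"pics/{tag}.npz")
def cast(s,uv,z):
    n=cv2.undistortPoints(np.float64(uv).reshape(-1,1,2),s["K"],s["D"])[:,0]
    r=np.c_[n[:,0],-n[:,1],-np.ones(len(n))]@s["rot"].T
    return s["eye"]+r*((z-s["eye"][2])/r[:,2])[:,None]
E
python3 - <<'E'
from h import *
for k,y in enumerate([-.2,.12]):
    env.reach([.55,y,.3],R(0)); env.pause(.3); shot("wrist",f"w{k}"); print(env.read_ee_pos(),env.read_joint_positions()[-1],env.read_t())
E
```

```text
[ 0.55031685 -0.19917508  0.29952018] 0.30416908848738383 1.45
[0.5501807  0.11931909 0.29997165] -0.3043167203483401 3.0167
```

View pics/w0.png

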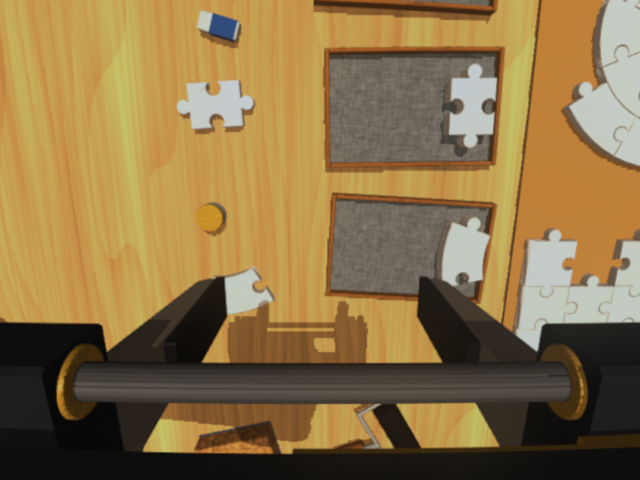

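View pics/w1.png

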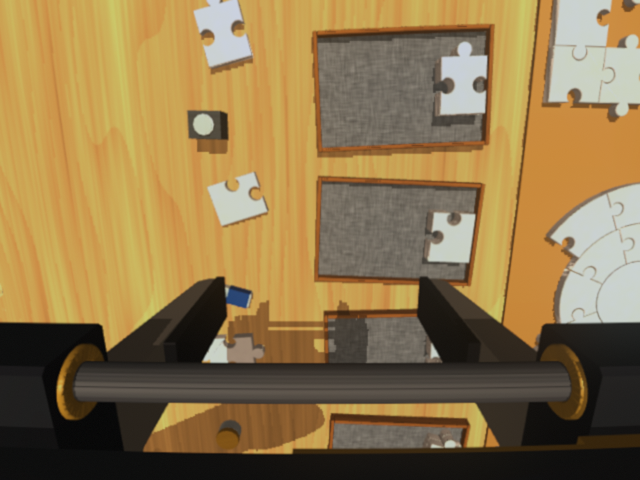

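```bash
cat > seg.py <<'E'
from h import *
def pieces(s,z=.012,xr=(.36,.54)):
    hsv=cv2.cvtColor(s["p"],cv2.COLOR_RGB2HSV)
    m=((hsv[...,1]<75)&(hsv[...,2]>110)).astype(np.uint8)
    out=[]
    for c in cv2.findContours(m,cv2.RETR_EXTERNAL,cv2.CHAIN_APPROX_NONE)[0]:
        if cv2.contourArea(c)<600: continue
        w=cast(s,c[:,0],z)[:,:2]
        if xr[0]<w[:,0].mean()<xr[1]: out.append((c,w))
    return m,out
E
python3 - <<'E'
from seg import *
for k,y in [(2,-.33),(3,.2)]:
    env.reach([.55,y,.3],R(0)); env.pause(.3); shot("wrist",f"w{k}")
print(env.read_t())
tiles=[]
for k in range(4):
    s=np.load(f"pics/w{k}.npz"); m,o=pieces(s)
    v=np.ascontiguousarray(s["p"][:,:,::-1]); cv2.drawContours(v,[c for c,w in o],-1,(0,0,255),1); tiles.append(v[:340,100:500])
    for c,w in o: print(k,c[:,0].mean(0).round(),np.round(w.mean(0),3),"area mm2",round(cv2.contourArea((w*1000).astype(np.float32))))
cv2.imwrite("pics/t.png",cv2.resize(np.vstack([np.hstack(tiles[:2]),np.hstack(tiles[2:])]),None,fx=.85,fy=.85))
E
```

```text
7.2833
0 [246. 292.] [ 0.452 -0.31 ] area mm2 2383
0 [215. 104.] [ 0.427 -0.082] area mm2 2896
1 [233. 351.] [ 0.43  -0.077] area mm2 2085
1 [238. 197.] [0.449 0.129] area mm2 2512
1 [222.  32.] [0.44  0.312] area mm2 2643
2 [230. 192.] [ 0.44  -0.313] area mm2 3397
3 [234. 409.] [ 0.426 -0.09 ] area mm2 1437
3 [241. 261.] [0.449 0.129] area mm2 2555
3 [226. 105.] [0.44  0.315] area mm2 2717
```

View pics/t.png

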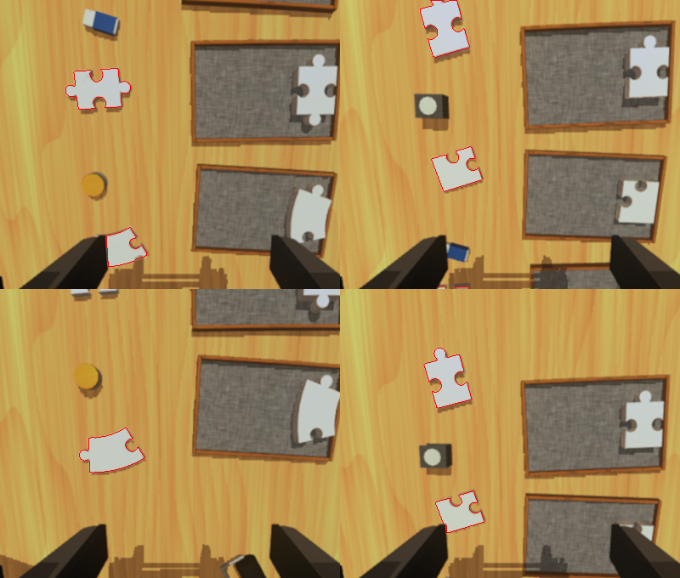

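```bash
cat > poses.py <<'E'
from seg import *
def rect(w):  # centre, sizes long/short, long axis angle
    (c,(a,b),t)=cv2.minAreaRect((w*1000).astype(np.float32))
    if a<b: a,b,t=b,a,t+90
    t=np.radians(t); t=(t+np.pi/2)%np.pi-np.pi/2
    return np.array(c)/1000,a,b,t
if __name__=="__main__":
    for k in range(4):
        s=np.load(f"pics/w{k}.npz"); _,o=pieces(s)
        for c,w in o:
            if c[:,0,1].max()>320 or c[:,0,1].min()<=1: continue
            C,a,b,t=rect(w); print("piece",k,C.round(4),round(a),round(b),np.degrees(t).round(1))
        hsv=cv2.cvtColor(s["p"],cv2.COLOR_RGB2HSV)
        felt=((hsv[...,1]<90)&(hsv[...,2]>35)).astype(np.uint8)
        felt=cv2.morphologyEx(felt,cv2.MORPH_CLOSE,np.ones((9,9))); felt[318:]=0
        for c in cv2.findContours(felt,cv2.RETR_EXTERNAL,cv2.CHAIN_APPROX_NONE)[0]:
            w=cast(s,c[:,0],.01)[:,:2]; C,a,b,t=rect(w)
            if cv2.contourArea(c)>5000 and .6<C[0]<.72: print(" tray",k,C.round(4),round(a),round(b),np.degrees(t).round(1),c[:,0,1].min(),c[:,0,1].max())
        gold=cv2.inRange(hsv,(18,190,90),(28,255,255))*(1 if k in(0,2) else 0)
        dark=(hsv[...,2]<75).astype(np.uint8)*255
        for n,m,z in (("tin",gold,.024),("dark",dark,.039)):
            m[318:]=0
            for c in cv2.findContours(m,cv2.RETR_EXTERNAL,cv2.CHAIN_APPROX_NONE)[0]:
                w=cast(s,c[:,0],z)[:,:2]; C,a,b,t=rect(w)
                if cv2.contourArea(c)>300 and .36<C[0]<.5 and a<80: print("   ",n,k,C.round(3),round(a),round(b),np.degrees(t).round(1))
E
python3 poses.py
```

```text
piece 0 [ 0.4495 -0.3093] 64 53 19.8
piece 0 [ 0.4272 -0.0826] 88 50 3.3
 tray 0 [ 0.6695 -0.2694] 214 146 -3.1 199 317
 tray 0 [ 0.654  -0.0865] 191 118 1.2 53 162
    tin 0 [ 0.416 -0.212] 31 30 -0.0
piece 1 [0.4479 0.1272] 61 50 17.0
 tray 1 [0.6573 0.0586] 222 170 -2.3 182 317
 tray 1 [0.6428 0.2511] 191 118 2.6 32 146
piece 2 [ 0.4387 -0.3124] 89 53 15.1
 tray 2 [ 0.6605 -0.2546] 194 119 -3.2 84 197
 tray 2 [ 0.655  -0.1237] 191 42 0.8 0 41
    tin 2 [ 0.415 -0.212] 31 31 41.7
piece 3 [0.4478 0.1278] 61 51 17.0
piece 3 [0.4392 0.3182] 75 51 -76.1
 tray 3 [0.6566 0.0984] 221 94 -0.2 248 317
 tray 3 [0.6428 0.2518] 191 119 2.6 106 214
```

```bash
cat > move.py <<'E'
from h import *
def near(a,ref): return ref+(a-ref+90)%180-90
def pick(xy,yaw,z=.004):
    Rg=R(np.radians(yaw))
    env.reach([*xy,.09],Rg); env.movel([*xy,z],Rg,rate=.08)
    f0=env.read_wrist_force(); env.grasp(20); w=env.read_gripper_width()
    env.movel([*xy,.1],Rg,rate=.12)
    print("pick: fz",f0.round(1),"w",round(w,4),round(env.read_gripper_width(),4),"grip",env.read_grasp_force(),"t",env.read_t())
def place(tray,tyaw,yaw,z=.009,off=-.028):
    c,s=np.cos(np.radians(tyaw)),np.sin(np.radians(tyaw)); xy=np.array(tray)+off*np.array([c,s])
    Rg=R(np.radians(yaw))
    env.reach([*xy,.1],Rg); env.movel([*xy,.03],Rg,rate=.1); env.movel([*xy,z],Rg,rate=.04)
    print("down: f",env.read_wrist_force().round(1),"pos",env.read_ee_pos().round(4),"w",round(env.read_gripper_width(),4))
    env.release(); env.pause(.2); env.movel([*xy,.1],Rg,rate=.12); print("t",env.read_t())
E
python3 - <<'E'
from move import *
s=np.load("pics/w1.npz")
q=cast(s,[[316,178],[483,184],[472,284],[315,281]],.016); print("corner tray",q[:,:2].round(3).tolist(),q.mean(0)); print("loupe",cast(s,[[204,124]],.039))
tc=q.mean(0)[:2]
env.release() if env.read_gripper_width()<.08 else None
pick([.4478,.1275],-73)
place(tc,-1,-46)
shot("wrist","c1")
E
```

```text
corner tray [[0.543, 0.152], [0.742, 0.145], [0.741, 0.019], [0.541, 0.024]] [0.64176965 0.08510676 0.016     ]
loupe [[0.42173539 0.21279269 0.039     ]]
pick: fz [-0.2 -0.   0.1] w 0.0495 0.0494 grip 19.99995231628418 t 11.2333
down: f [-0.1  0.1  0.7] pos [0.6137 0.0856 0.0087] w 0.0497
t 15.3417
```

View pics/c1.png

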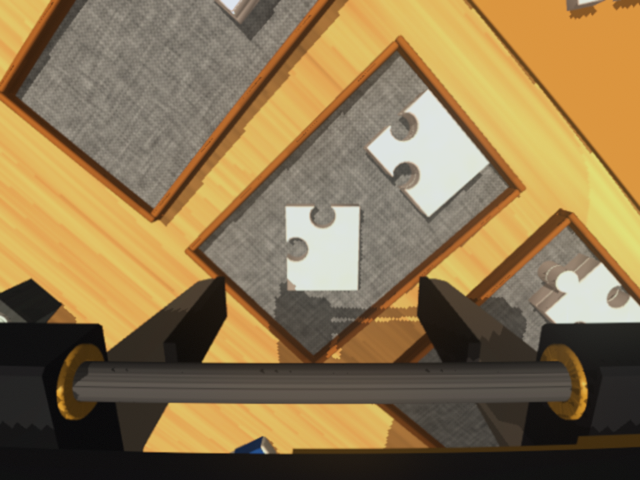

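The picture shows the corner piece lying flat in its tray at about (322,248), well clear of the stack at (428,153). Next come the other three.

Run:
```python
from move import *
def chk(): 
    if not .045<env.read_gripper_width()<.056: raise SystemExit("bad grip")
pick([.441,.311],13.9); chk(); place([.6428,.2515],2.6,47); shot("wrist","c2")
pick([.4272,-.0826],-86.7); chk(); place([.654,-.0865],1.2,-44); shot("wrist","c3")
pick([.4426,-.3134],-74.9); chk(); place([.6605,-.2546],-3.2,-48); 
env.reach([.5,0,.3],R(0)); env.pause(.3); shot("wrist","c4"); shot("scene","c5"); shot("side","c6"); print(env.read_t())
a=[cv2.imread(f"pics/c{i}.png") for i in (2,3,5,6)]
cv2.imwrite("pics/t2.png",cv2.resize(np.vstack([np.hstack(a[:2]),np.hstack(a[2:])]),(800,600),interpolation=cv2.INTER_AREA))
```

```text
pick: fz [0.2 0.7 0.7] w 0.0491 0.0493 grip 19.99994918704033 t 19.3833
down: f [ 0.7  0.5 -1. ] pos [0.6148 0.2503 0.0088] w 0.0493
t 23.5417
pick: fz [-0.4 -0.   0.8] w 0.0496 0.0496 grip 19.999925941228867 t 27.9083
down: f [ 0.3 -0.2  0.2] pos [ 0.626  -0.0871  0.0088] w 0.0495
t 32.1167
pick: fz [ 0.3 -0.3  0.3] w 0.0501 0.0498 grip 19.7908989910934 t 36.175
down: f [ 0.3  0.3 -0.4] pos [ 0.6325 -0.253   0.0088] w 0.0495
t 40.3833
42.1417
```

View pics/t2.png

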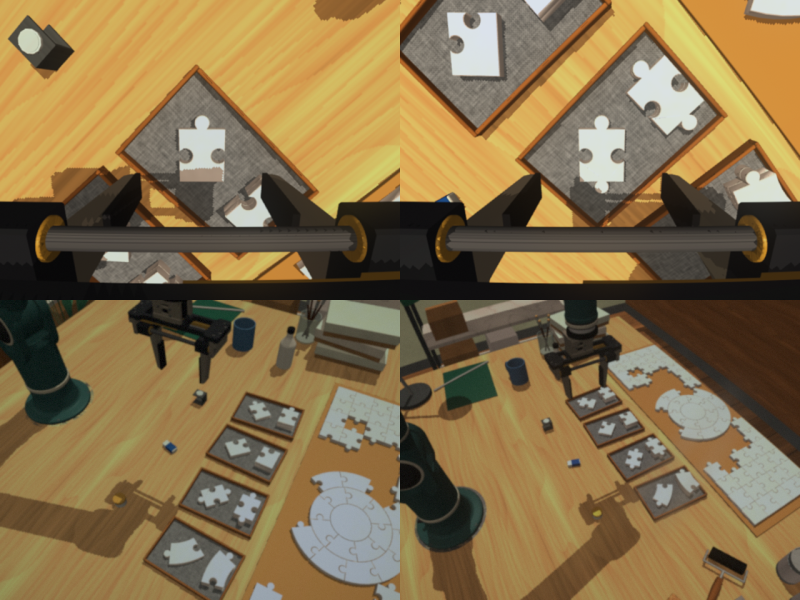

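All four pieces appear to lie in their own trays: the edge at (201,150), the inner at (601,155), the ring at (182,552) and the corner at (237,443). The loupe and tin are still standing. I'll check flatness with the depth image before handing in.

Run:
```python
from h import *
s=np.load("pics/c5.npz"); p,d=s["p"],s["d"]
v,u=np.mgrid[:480,:640]; n=cv2.undistortPoints(np.stack([u,v],-1).reshape(-1,1,2).astype(float),s["K"],s["D"])[:,0]
P=s["eye"]+(np.c_[n[:,0],-n[:,1],-np.ones(len(n))]*d.reshape(-1,1))@s["rot"].T
hsv=cv2.cvtColor(p,cv2.COLOR_RGB2HSV).reshape(-1,3)
for nm,c in dict(corner=(.6138,.0856),edge=(.6148,.2503),inner=(.626,-.0871),ring=(.6325,-.253)).items():
    m=(np.hypot(P[:,0]-c[0],P[:,1]-c[1])<.05)&(hsv[:,2]>125)&(hsv[:,1]<75)&(P[:,2]<.022); q=P[m]
    a=np.linalg.lstsq(np.c_[q[:,:2]-q[:,:2].mean(0),np.ones(len(q))],q[:,2],rcond=None)[0]
    print(nm,m.sum(),"centroid",q.mean(0).round(4),"slope",a[:2].round(3))
```

```text
corner 641 centroid [0.6141 0.0827 0.0144] slope [ 0.037 -0.064]
edge 534 centroid [0.6139 0.2509 0.0143] slope [-0.017 -0.059]
inner 1007 centroid [ 0.6269 -0.0878  0.0154] slope [ 0.058 -0.065]
ring 1611 centroid [ 0.6312 -0.2564  0.0156] slope [ 0.002 -0.002]
```

```bash
python3 -c "
from station import env, vision, inverse_kinematics
print(env.finish_job())"
```

```text
the job is handed in; nothing more can be done
None
```

I handed the job in at about 42 s: the last pictures show all four pieces lying in their own trays, with the loupe and tin still standing, but the hand-in returned no verdict.

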